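# Remove a saw spindle cap of unknown thread hand

## Task

On the saw's wheel housing, slide the clear guard off the right-hand spindle cap as far as it goes, so that it covers the left cap, and leave it there. Find out which way the right cap unscrews (it may be left- or right-handed: if one way soon stops, go the other), turn it about a sixth of a turn until it comes free and lift it straight off. Finish while still holding it in the gripper, upright and still, at least 10 cm above where it sat, leaving the left cap and the things lying about alone.

Things in the scene. Friction and masses are not known exactly. Their poses are not given: they have to be found in the camera images.
- housing: The saw's flat black wheel housing, fixed: 320 mm long with round ends (its y), 170 mm wide (x), 30 mm high. Origin: centre of its underside, on the table. Its x points away from the robot, its y to the robot's left (turned up to 17 degrees). Spindles at x = -25, y = -75 (right) and +75 mm (left). The guard's rail and shoe run along its far edge (x = 60 to 86 mm, up to 52 mm high).
- guard (a joint): Clear plastic guard sliding on the rail along the housing's +y. Value in m: 0 = centred over the right cap, 0.15 = end stop, centred over the left cap. Starts at 0 to 0.03, takes about 1.5 N, stays where left. Plate 90 mm (y) by 125 mm (x), 4 mm thick, 108 to 112 mm above the table, 12 mm above the caps' tops; a clear upright at its far side carries it.
- guard_grip (a point): Grip point of the guard's black fin, upright on the plate: 44 mm along the housing's x, 14 mm thick along the housing's y, 36 mm tall (112 to 148 mm above the table). The point is in its middle, 10 mm below its top. Pinch it from above across its thickness. Its axes are those of the housing.
- spindle_right (a point): Centre of the top of the right spindle's collar: fixed, steel, 68 mm in diameter, 24 mm high, its top 54 mm above the table. Axes as the housing's. Inside is a coarse interrupted thread whose hand changes from run to run and is hidden: seen from above the cap loosens either counter-clockwise or clockwise. It turns easily between two stops and has 3 mm of play up and down.
- cap_right: The cap to take off, loose, grey plastic, 0.15 to 0.31 kg, on the right spindle: a flange 68 mm in diameter, 8 mm thick, with an upright grip bar on it. Origin: centre of the flange's underside, 54 mm above the table when seated; x lies along the bar, z up. Under it a stem with a 44 mm cross-lug along x reaches 21 mm down into the collar, so it is out once lifted 22 mm.
- cap_right_bar (a point): Middle of that cap's grip bar: 48 mm long (cap's x), 16 mm thick (y), 34 mm tall, 62 to 96 mm above the table. It starts along the housing's x within 6 degrees. The wrong way the cap stops at 10 degrees from the housing's x (forced, up to about 17). The right way it turns freely; at 65 degrees from the housing's x (7 either side) it lifts off; a stop is at 68. In between it cannot be lifted.
- cap_left: The same kind of cap on the left spindle, to be left in place. Origin and axes as for cap_right.
- hex_nut: Bystander: loose steel hex nut, 24 mm across, 10 mm high, on the housing between the caps, nearer the robot. Origin: centre of its underside.
- wrench: Bystander: steel wrench 160 mm long (its x), lying on the table between the robot and the housing, roughly along the housing's y. Origin: underside.
- tube_offcut: Bystander: square steel tube offcut, 90 x 30 x 30 mm, on the table left of the housing. Origin: centre of its underside.
- oil_bottle: Bystander: white plastic bottle 48 mm in diameter, 130 mm tall, standing right of the housing. Origin: centre of its underside.
- brush: Bystander: brush 170 mm long, on the table beyond the housing. Origin: underside.
- bar_offcut: Bystander: round steel bar offcut 28 mm in diameter, 50 mm tall, standing on the table beyond the housing. Origin: centre of its underside.
- screw_cup: Bystander: metal cup 70 mm wide at the rim, 45 mm tall, left of the housing. Origin: centre of its underside.
Things that resemble listed ones, but are neither listed nor needed, are in the scene too. What is shaped like the cap_right but blue or green is not meant. Leave any yellow look-alike of the cap_left alone.

How it is judged:
By the outcome, as a careful person would: the job done as asked, in the order asked, and still so for the second after the job is handed in, while the arm keeps its last pose, push and grip.
It also fails if it takes over 58 s, if anything falls off the work surface, if the arm or the gripper's body presses on something with over 40 N, if the wrist force passes 120 N, or if a joint passes its speed limit or range.

## Robot

A 6-joint arm with a two-finger parallel gripper is mounted at the origin on the work surface. World frame = base frame: x ahead of the robot, y to its left, z up, the work surface at z = 0. Lengths are in m, angles in degrees, forces in N, time in s.
With the tool pointing down it reaches from about 0.3 to 0.875 m from the base axis. Payload 6.4 kg.
Tool frame: the origin (TCP) lies on the centre line of the jaws, within the pads' length; the fingertips stand 8 mm ahead of it and the grasp point (between the pads) lies 11 mm behind it (r.tcp_to_tips is the distance from the TCP to the fingertips, in m); z points along the fingers, y is the line along which they close (so a half turn about z gives the same grasp; the last joint's range is limited). The gripper opens to 85 mm and grips with 20 to 120 N. Pads are 22 mm wide; open, the fingers measure 114 mm over their backs; the gripper's body (76 mm by 85 mm) begins 54 mm behind the grasp point. The pads swing forward as they close: fully open they stand 13 mm farther back than shut.
Start: joints at [-81.205, 10.359, 92.074, -0, 77.567, -11.82], TCP at [0.202, -0.538, 0.239] pointing down, gripper open.
Joint ranges: [-171.53, 171.53], [-51.25, 118.39], [17.06, 147.69], [-65.23, 245.23], [0, 150.52], [-178.68, 178.68]. Speed limits (degrees/s): [147.25, 147.25, 172.46, 180, 180, 180].

## Interface

Orientations are given as [roll, pitch, yaw] about the fixed x, y, z axes, in that order (R = Rz(yaw) Ry(pitch) Rx(roll)).
In Python, from plant import r, read_camera gives the robot as it stands.
- The arm moves only by the shell command python3 -m pendant 'ROWS' [FORCE]. ROWS is a JSON object of lists of equal length, an entry for each row: "claw": the closure, from -1 (fully open) to 1 (shut); "delta_pos": the shift along the world's x, y, z normalised to -1 to 1, where 1 is 0.08 m, a list of three; "dr": the turn, a rotation vector about the world's x, y, z normalised to -1 to 1, where 1 is 0.5 rad, a list of three. A call has 1 to 10 rows; each row is the pose to reach, as a shift and turn from the pose commanded when the call began; what a row does not reach only later rows make up. A row lasts 1/12 s, in which the tool goes at most 41.7 mm and 7.16 degrees, less where a joint would pass 70% of its speed; a pose out of reach is approached as far as the arm can. A call with a number of a shift or a turn outside -1 to 1 is refused whole. A call with a gripper value outside its range is refused whole. The fingers move at their own pace and stop on an object; FORCE is the grip in N (left out, the last holds). Time passes only in rows, so rows that repeat a pose let the fingers close. It gives the time, the measured TCP pose, the force, the opening and the grip force at its end, in the units of the state.
- r.sense(): the state, without advancing time (a new reading comes with each control period).
- read_camera(name): name is "scene" or "top"; returns a dict with "color" (480x640x3 uint8, red, green, blue), "camera_matrix" (3x3 intrinsics, pixels), "D" ([k1, k2, p1, p2, k3] as OpenCV has them; the pictures are not rectified), "view" (4x4, takes a point from world to camera coordinates). Camera axes: x right, y down, z forward; pixel columns grow to the right and rows downward; lengths in m; the calibration is good to about 2 mm. A picture is of the moment at which its call begins. There is no depth.
- r.job_done(): hands the job in; it is judged then, once.
The state is a dict: "time": time; "q": joint angles; "joint_vel": joint speeds; "tau": joint torques, N m; "position": TCP position; "tool_rot": TCP orientation; "contact_force": force on the tool from outside, world axes, zero at the start; "torque": the same for the moment, N m; "grip_width": finger opening in m; "grasp_force": force on a finger pad.
Only numpy, scipy, OpenCV 4.12 (cv2) and the standard library are available. Lean on these libraries where they do the work, as an engineer would, in place of code of your own. Each camera call takes 0.05 s, during which the arm holds its last target. There are 200 camera calls.

## Working session

There is one attempt and no reset: what is moved stays moved. The work goes in short steps, Python scripts to look and compute and a shell command to move; the robot and the scene stay as the last step left them, time stands still between calls to the robot, and variables do not carry over. Pictures are saved under pics/ and viewed, at most 10 in all, crops included, and the job is handed in when it is done.

```bash
mkdir -p pics; ls
python3 - <<'E'
from plant import r, read_camera
import cv2
for n in("scene","top"):
    c=read_camera(n); cv2.imwrite(f"pics/{n}0.png",c["color"][...,::-1]); print(n,c["camera_matrix"],c["D"],c["view"])
print(r.sense())
E
```

```text
pics
scene [[433.74408941   0.         317.64504953]
 [  0.         433.74408941 239.25651045]
 [  0.           0.           1.        ]] [-0.01622572  0.          0.          0.          0.        ] [[-0.75690584  0.65330875  0.01676973  0.39671334]
 [ 0.4463829   0.53556853 -0.71687423 -0.19740245]
 [-0.47732154 -0.53512057 -0.6970008   1.2908292 ]
 [ 0.          0.          0.          1.        ]]
top [[546.04692606   0.         324.83390925]
 [  0.         546.04692606 250.42623282]
 [  0.           0.           1.        ]] [-0.03145429  0.          0.          0.          0.        ] [[ 0.01253805 -0.9997694  -0.01743397  0.05179272]
 [-0.9805423  -0.00887721 -0.19610711  0.54732707]
 [ 0.19590712  0.01955355 -0.98042749  1.02188195]
 [ 0.          0.          0.          1.        ]]
{'time': 0.1, 'q': array([-8.12057813e+01,  1.03978182e+01,  9.21267118e+01, -1.35407645e-03,
        7.75674711e+01, -1.18200045e+01]), 'joint_vel': array([ 0.12673627, -0.09764658, -0.18681503, -0.01256788, -0.07322746,
        0.02803815]), 'tau': array([ 2.29186608e-04, -4.45876408e+01, -3.52237916e+01, -1.83516559e-04,
        4.12484194e-03,  3.86323268e-05]), 'position': array([ 0.20237637, -0.53768368,  0.23846583]), 'tool_rot': array([-1.79909679e+02, -1.75514784e-02,  2.06145019e+01]), 'contact_force': array([-0.84955454, -1.18030043, -0.75482843]), 'torque': array([-0.01125205,  0.02660036, -0.04214242]), 'grasp_force': 0.0, 'grip_width': 0.08519489703267909}
```

View pics/scene0.png

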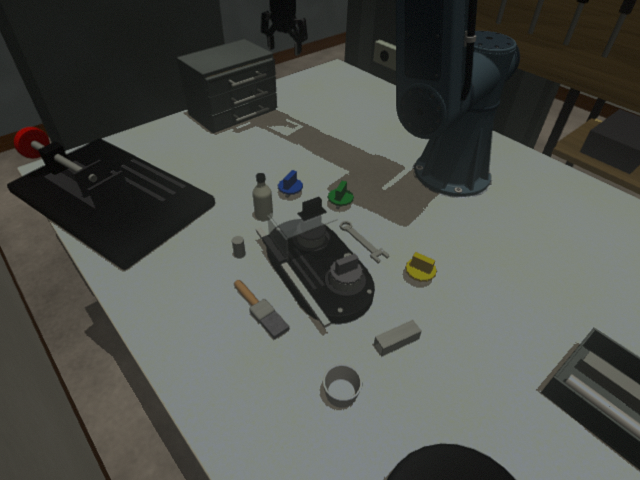

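View pics/top0.png

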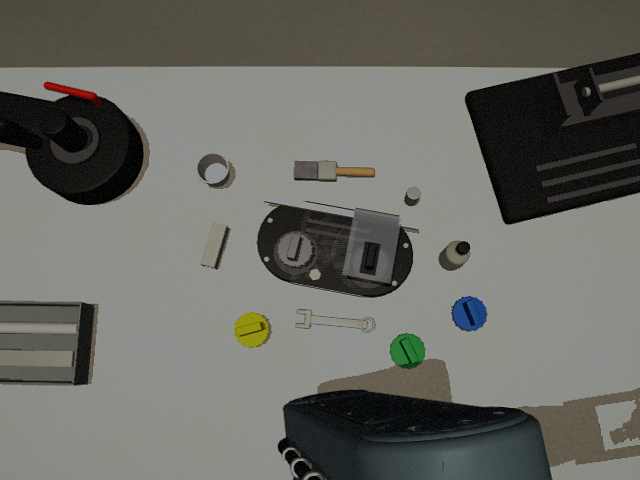

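The top view shows the housing around (335,250), with the left cap at (294,247) and the guard with its black fin at (371,257). The right cap sits under the guard. The blue (469,313), green (407,350) and yellow (252,329) look-alikes lie off the housing, so cap_right is the grey one under the clear plate. I'll confirm that in one crop.

```bash
cat > h.py <<'E'
import numpy as np, cv2
from plant import r, read_camera
def ray(c,uv):
    p=cv2.undistortPoints(np.array([[uv]],float),c["camera_matrix"],np.array(c["D"]))[0,0]
    V=np.array(c["view"]);R,t=V[:3,:3],V[:3,3]
    return -R.T@t, R.T@np.array([p[0],p[1],1])
def cast(c,uv,z):
    o,d=ray(c,uv); return o+d*(z-o[2])/d[2]
def proj(c,P):
    V=np.array(c["view"])
    return cv2.projectPoints(np.array(P,float).reshape(-1,1,3),cv2.Rodrigues(V[:3,:3])[0],V[:3,3],c["camera_matrix"],np.array(c["D"]))[0][:,0]
def crop(c,x0,y0,w,h,s,fn):
    im=c["color"][y0:y0+h,x0:x0+w,::-1]
    im=cv2.resize(im,None,fx=s,fy=s,interpolation=cv2.INTER_CUBIC)
    im=np.clip(im.astype(float)*1.6,0,255).astype(np.uint8); cv2.imwrite(fn,im); return im
E
python3 - <<'E'
from h import *
t=read_camera("top");s=read_camera("scene")
a=crop(t,250,190,180,120,4.4,"pics/a.png")
b=crop(s,250,190,140,140,2.2,"pics/b.png")
b=cv2.copyMakeBorder(b[:, :],0,0,0,a.shape[1]-b.shape[1],cv2.BORDER_CONSTANT)
cv2.imwrite("pics/c1.png",np.vstack([a[:,:],b])[:, :792][: 0] if 0 else cv2.resize(np.vstack([a,b]),(570,600)) if 0 else a)
# housing outline: dark mask in top
g=cv2.cvtColor(t["color"],cv2.COLOR_RGB2GRAY)
m=np.zeros_like(g);m[195:305,245:420]=(g[195:305,245:420]<75)*255
m=cv2.morphologyEx(m,cv2.MORPH_CLOSE,np.ones((9,9)))
cs=max(cv2.findContours(m,0,2)[0],key=cv2.contourArea)
P=np.array([cast(t,p[0],0.03)[:2] for p in cs],np.float32)
print(cv2.minAreaRect(P),cv2.contourArea(cs))
E
```

```text
((0.5592968463897705, 0.03877125680446625), (0.31758755445480347, 0.17877033352851868), 79.61602783203125) 10270.0
```

View pics/a.png

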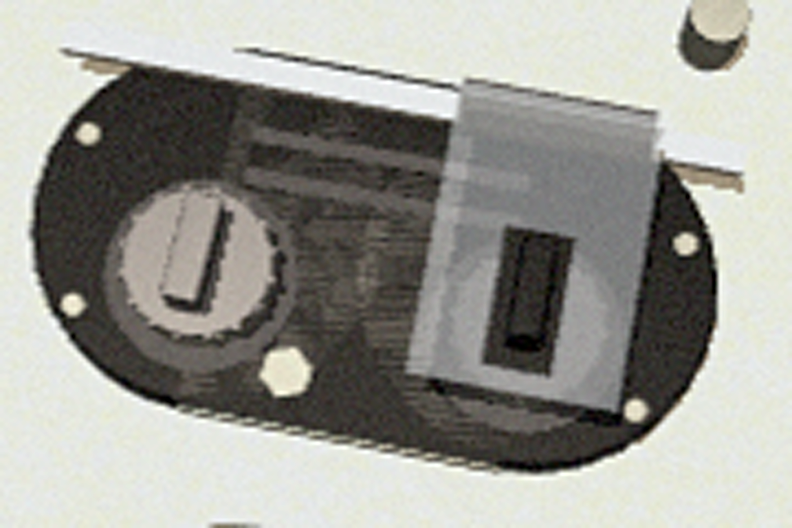

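View pics/b.png

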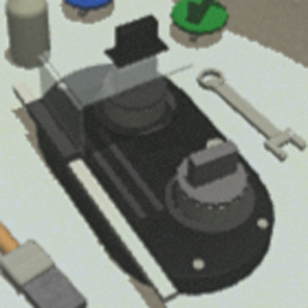

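The crops confirm it: the grey right cap is under the clear plate, whose corners in the crop are (465,80), (660,115), (620,410) and (410,373). The fin is at about (530,290).

Run:
```python
from h import *
t=read_camera("top")
f=lambda u,v,z: cast(t,(250+u/4.4-.4,190+v/4.4-.4),z)
C=np.array([f(*p,.112) for p in[(465,80),(660,115),(620,410),(410,373)]]);print(C.round(4),C.mean(0))
print("sides",np.linalg.norm(C-np.roll(C,1,0),axis=1))
for a,b in((C[0],C[3]),(C[1],C[2])): print("x-yaw",np.degrees(np.arctan2(*(a-b)[1::-1])))
for a,b in((C[0],C[1]),(C[3],C[2])): d=a-b;print("y-yaw",np.degrees(np.arctan2(-d[0],d[1])))
print("cam",ray(t,(0,0))[0])
print("left cap centre",f(200,263,.062),"leftbar top ends",f(205,195,.096),f(182,300,.096))
print("fin bits",f(530,228,.148),f(528,340,.148))
y=np.radians(-10.2);R=np.array([[np.cos(y),-np.sin(y)],[np.sin(y),np.cos(y)]])
H=f(200,263,.062)[:2]-R@[-.025,.075];print("H from leftcap",H,"right spindle",H+R@[-.025,-.075])
```

```text
[[ 0.6181 -0.      0.112 ]
 [ 0.6032 -0.0836  0.112 ]
 [ 0.4757 -0.065   0.112 ]
 [ 0.4905  0.0228  0.112 ]] [ 0.54686901 -0.03144688  0.112     ]
sides [0.12966638 0.0848335  0.12890311 0.08911011]
x-yaw -10.161740074912846
x-yaw -8.262663775875339
y-yaw -10.090826023053017
y-yaw -9.557930299377396
cam [0.33583401 0.0366581  1.11011884]
left cap centre [0.54684471 0.11598115 0.062     ] leftbar top ends [0.57009408 0.11193822 0.096     ] [0.52370558 0.12077899 0.096     ]
fin bits [ 0.54536217 -0.02539072  0.148     ] [ 0.4988828  -0.02441085  0.148     ]
H from leftcap [0.55816825 0.03773936] right spindle [ 0.520282   -0.03164819]
```

Plan: yaw is about -10°, the fin is at about (0.521,-0.026) and the guard value is about 0.006. I'll move above the fin in 7 equal hops.

```bash
python3 -m pendant '{"claw":[-1,-1,-1],"delta_pos":[[0.57,0.914,0],[0.57,0.914,0],[0.57,0.914,0]],"dr":[[0,0,-0.153],[0,0,-0.153],[0,0,-0.153]]}' 30
python3 -m pendant '{"claw":[-1,-1,-1],"delta_pos":[[0.57,0.914,0],[0.57,0.914,0],[0.57,0.914,0]],"dr":[[0,0,-0.153],[0,0,-0.153],[0,0,-0.153]]}' >/dev/null
python3 -m pendant '{"claw":[-1,-1,-1],"delta_pos":[[0.57,0.914,0],[0.57,0.914,0],[0.57,0.914,0]],"dr":[[0,0,-0.153],[0,0,-0.153],[0,0,-0.153]]}' >/dev/null
python3 -m pendant '{"claw":[-1,-1,-1],"delta_pos":[[0.57,0.914,0],[0.57,0.914,0],[0.57,0.914,0]],"dr":[[0,0,-0.153],[0,0,-0.153],[0,0,-0.153]]}' >/dev/null
python3 -m pendant '{"claw":[-1,-1,-1],"delta_pos":[[0.57,0.914,0],[0.57,0.914,0],[0.57,0.914,0]],"dr":[[0,0,-0.153],[0,0,-0.153],[0,0,-0.153]]}' >/dev/null
python3 -m pendant '{"claw":[-1,-1,-1],"delta_pos":[[0.57,0.914,0],[0.57,0.914,0],[0.57,0.914,0]],"dr":[[0,0,-0.153],[0,0,-0.153],[0,0,-0.153]]}' >/dev/null
python3 -m pendant '{"claw":[-1,-1,-1,-1,-1],"delta_pos":[[0.57,0.914,0],[0.57,0.914,0],[0.57,0.914,0],[0.57,0.914,0],[0.57,0.914,0]],"dr":[[0,0,-0.153],[0,0,-0.153],[0,0,-0.153],[0,0,-0.153],[0,0,-0.153]]}'
python3 - <<'E'
from h import *
print(r.sense()["q"].round(1),r.tcp_to_tips)
t=read_camera("top");s=read_camera("scene")
a=crop(s,230,150,160,120,4,"pics/d.png")
E
```

```text
time: 0.5
position: [0.2506, -0.46, 0.2384]
tool_rot: [-179.8, -0.1, 16.4]
contact_force: [0.7, -0.2, -0.4]
grip_width: 0.0855
grasp_force: 0.0
time: 2.17
position: [0.5214, -0.0271, 0.2389]
tool_rot: [180.0, 0.0, -10.0]
contact_force: [0.2, -0.5, -0.3]
grip_width: 0.0854
grasp_force: 0.0
[-16.    3.6  99.6  -0.   76.8  84. ] 0.008
```

View pics/d.png

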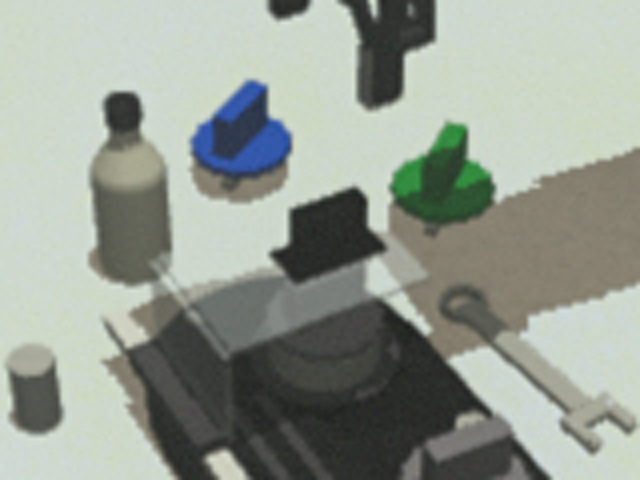

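The scene crop shows the open gripper above the fin, whose top runs from about (290,208) to (362,192) in the crop. I'll cross-check the fin position from this view.

Run:
```python
from h import *
s=read_camera("scene")
f=lambda u,v,z: cast(s,(230+u/4-.4,150+v/4-.4),z)
for p in[(290,208),(355,188),(368,200)]: print(f(*p,.148).round(4))
print(proj(s,[[.5213,-.0257,.148]])[0]*4-[920,600], f(329,203,.148))
```

```text
[ 0.5401 -0.0375  0.148 ]
[ 0.5012 -0.028   0.148 ]
[ 0.5026 -0.0154  0.148 ]
[328.41812223 203.02789341] [ 0.52081783 -0.02713487  0.148     ]
```

```bash
python3 -m pendant '{"claw":[-1,-1,-1],"delta_pos":[[0,0,-0.4],[0,0,-0.8],[0,0,-0.8]],"dr":[[0,0,0],[0,0,0],[0,0,0]]}' 
python3 -m pendant '{"claw":[-1,-1,-1,-1],"delta_pos":[[0,0,-0.3],[0,0,-0.56],[0,0,-0.56],[0,0,-0.56]],"dr":[[0,0,0],[0,0,0],[0,0,0],[0,0,0]]}' 
python3 -m pendant '{"claw":[0.2,0.6,1,1,1,1,1,1],"delta_pos":[[0,0,0],[0,0,0],[0,0,0],[0,0,0],[0,0,0],[0,0,0],[0,0,0],[0,0,0]],"dr":[[0,0,0],[0,0,0],[0,0,0],[0,0,0],[0,0,0],[0,0,0],[0,0,0],[0,0,0]]}' 30
```

```text
time: 2.57
position: [0.5174, -0.0266, 0.1697]
tool_rot: [-180.0, 0.6, -10.2]
contact_force: [-2.0, 0.3, -1.9]
grip_width: 0.0855
grasp_force: 0.0
time: 2.9
position: [0.5212, -0.027, 0.1309]
tool_rot: [-180.0, 0.1, -10.1]
contact_force: [0.8, -0.6, -0.2]
grip_width: 0.0853
grasp_force: 0.0
time: 3.57
position: [0.5219, -0.0265, 0.1311]
tool_rot: [180.0, -0.0, -10.1]
contact_force: [-2.0, -0.3, 6.0]
grip_width: 0.0137
grasp_force: 32.1
```

```bash
python3 -m pendant '{"claw":[1,1,1,1,1],"delta_pos":[[0.03,0.17,0],[0.06,0.34,0],[0.09,0.51,0],[0.12,0.68,0],[0.155,0.86,0]],"dr":[[0,0,0],[0,0,0],[0,0,0],[0,0,0],[0,0,0]]}' 
python3 -m pendant '{"claw":[1,1,1,1,1,1],"delta_pos":[[0.03,0.17,0],[0.06,0.34,0],[0.09,0.5,0],[0.115,0.65,0],[0.13,0.73,0],[0.13,0.73,0]],"dr":[[0,0,0],[0,0,0],[0,0,0],[0,0,0],[0,0,0],[0,0,0]]}' 
python3 -m pendant '{"claw":[1,1,1,1],"delta_pos":[[0.009,0.05,0],[0.018,0.1,0],[0.018,0.1,0],[0.018,0.1,0]],"dr":[[0,0,0],[0,0,0],[0,0,0],[0,0,0]]}'
```

```text
time: 3.98
position: [0.5344, 0.0425, 0.1311]
tool_rot: [180.0, -0.0, -10.1]
contact_force: [-1.7, -1.0, 6.2]
grip_width: 0.0136
grasp_force: 32.1
time: 4.48
position: [0.5452, 0.1023, 0.1311]
tool_rot: [-179.9, -0.1, -10.0]
contact_force: [0.2, 1.4, 7.0]
grip_width: 0.0132
grasp_force: 32.1
time: 4.82
position: [0.5464, 0.1092, 0.1311]
tool_rot: [-179.9, -0.1, -10.1]
contact_force: [-1.4, 2.0, 6.1]
grip_width: 0.0133
grasp_force: 32.1
```

```bash
for i in 1 2 3; do python3 -m pendant '{"claw":[1,1,1],"delta_pos":[[0.007,0.04,0],[0.007,0.04,0],[0.007,0.04,0]],"dr":[[0,0,0],[0,0,0],[0,0,0]]}' | egrep 'position|contact'; done
```

```text
position: [0.547, 0.1121, 0.1311]
contact_force: [-1.2, 0.6, 6.9]
position: [0.5475, 0.1152, 0.1311]
contact_force: [-0.4, 0.2, 6.0]
position: [0.5476, 0.1153, 0.1311]
contact_force: [-4.5, -13.1, 9.8]
```

The end stop is reached: the force jumped to -13 N and the position stalled. Now I'll relax, release, rise and move back over the right cap.

```bash
python3 -m pendant '{"claw":[1,-1,-1,-1,-1],"delta_pos":[[-0.003,-0.02,0],[-0.003,-0.02,0],[-0.003,-0.02,0],[-0.003,-0.02,0],[-0.003,-0.02,0]],"dr":[[0,0,0],[0,0,0],[0,0,0],[0,0,0],[0,0,0]]}'
python3 -m pendant '{"claw":[-1,-1,-1,-1],"delta_pos":[[0,0,0.3],[0,0,0.8],[0,0,0.9],[0,0,0.9]],"dr":[[0,0,0],[0,0,0],[0,0,0],[0,0,0]]}' |head -2
python3 -m pendant '{"claw":[-1,-1,-1],"delta_pos":[[-0.08,-0.46,0],[-0.165,-0.92,0],[-0.165,-0.92,0]],"dr":[[0,0,0],[0,0,0],[0,0,0]]}'|head -2
python3 - <<'E'
from h import *
t=read_camera("top");s=read_camera("scene")
a=crop(t,250,190,180,120,4.4,"pics/e.png")
b=crop(s,260,190,120,140,3.77,"pics/e2.png")
a=cv2.resize(a,(440,293));b=cv2.resize(b,(350,408))
o=np.zeros((410,800,3),np.uint8);o[:293,:440]=a;o[:408,445:795]=b;cv2.imwrite("pics/e3.png",o)
E
```

```text
time: 5.98
position: [0.547, 0.117, 0.13]
tool_rot: [-180.0, 0.1, -10.1]
contact_force: [0.6, 0.3, -0.4]
grip_width: 0.0615
grasp_force: 0.0
time: 6.32
position: [0.5498, 0.1172, 0.2064]
time: 6.57
position: [0.5329, 0.0389, 0.2012]
```

View pics/e3.png

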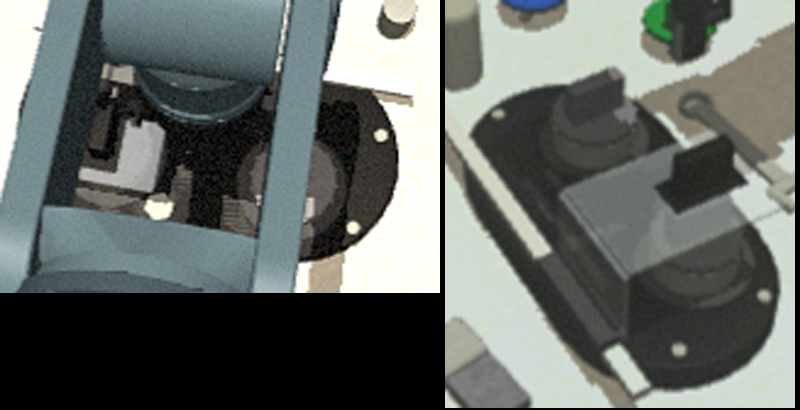

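The guard covers the left cap. The right cap is exposed in the scene view (right panel), with its bar top from about (571,90) to (618,72).

Run:
```python
from h import *
s=read_camera("scene")
k=350/120
f=lambda u,v,z: cast(s,(260+(u-445)/k-.4,190+v/k-.4),z)
a,b=f(571,90,.096),f(618,72,.096);print(a,b,(a+b)/2,np.degrees(np.arctan2(*(a-b)[1::-1])))
print(proj(s,[[.5207,-.032,.096]])[0]*k-np.array([260,190])*k+[445,0], r.sense()["position"])
```

```text
[ 0.5415098  -0.03385165  0.096     ] [ 0.49940022 -0.02663135  0.096     ] [ 0.52045501 -0.0302415   0.096     ] -9.729572863353175
[591.84130543  78.75140085] [0.53365889 0.04320795 0.20154165]
```

```bash
python3 -m pendant '{"claw":[-1,-1,-1,-1],"delta_pos":[[-0.08,-0.46,0],[-0.164,-0.94,0],[-0.164,-0.94,0],[-0.164,-0.94,0]],"dr":[[0,0,0],[0,0,0],[0,0,0],[0,0,0]]}'
python3 -m pendant '{"claw":[-1,-1,-1],"delta_pos":[[0,0,-0.4],[0,0,-0.8],[0,0,-0.8]],"dr":[[0,0,0],[0,0,0],[0,0,0]]}'
python3 - <<'E'
from h import *
crop(read_camera("scene"),250,160,130,110,5,"pics/f.png")
E
```

```text
time: 7.05
position: [0.5209, -0.0323, 0.202]
tool_rot: [-180.0, 0.0, -10.2]
contact_force: [-0.3, 0.9, -0.1]
grip_width: 0.0856
grasp_force: 0.0
time: 7.3
position: [0.517, -0.029, 0.1325]
tool_rot: [-179.9, 0.6, -10.0]
contact_force: [-1.4, 1.1, -0.5]
grip_width: 0.0853
grasp_force: 0.0
```

View pics/f.png

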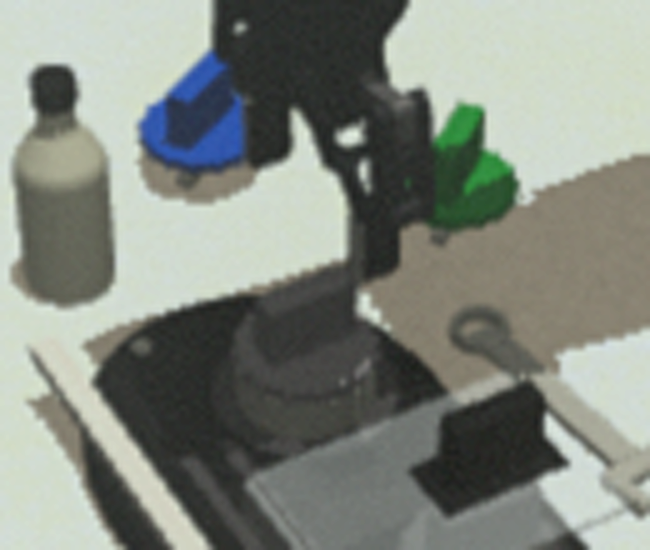

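The open fingers straddle the right cap's bar, at about (305,310), and both sides are clear. Now I'll descend and pinch.

```bash
python3 -m pendant '{"claw":[-1,-1,-1,-1,-1],"delta_pos":[[0,0,-0.3],[0,0,-0.6],[0,0,-0.79],[0,0,-0.79],[0,0,-0.79]],"dr":[[0,0,0],[0,0,0],[0,0,0],[0,0,0],[0,0,0]]}' 
python3 -m pendant '{"claw":[0.2,0.5,0.8,1,1,1,1,1],"delta_pos":[[0,0,0],[0,0,0],[0,0,0],[0,0,0],[0,0,0],[0,0,0],[0,0,0],[0,0,0]],"dr":[[0,0,0],[0,0,0],[0,0,0],[0,0,0],[0,0,0],[0,0,0],[0,0,0],[0,0,0]]}' 40
python3 -c "
from h import *
s=r.sense();print(s['torque'],s['q'])"
```

```text
time: 7.77
position: [0.5217, -0.0311, 0.0763]
tool_rot: [-180.0, -0.0, -10.0]
contact_force: [-0.7, -0.5, 1.1]
grip_width: 0.0855
grasp_force: 0.0
time: 8.43
position: [0.5214, -0.0321, 0.0759]
tool_rot: [180.0, -0.0, -10.1]
contact_force: [-1.1, 0.1, 6.7]
grip_width: 0.0155
grasp_force: 40.9
[-0.0246841   0.17244881  0.02509662] [-1.65559008e+01  1.59242827e+01  1.06496880e+02  4.12825979e-04
  5.75310176e+01  8.35174973e+01]
```

```bash
for i in 1 2 3 4; do python3 -m pendant '{"claw":[1,1,1],"delta_pos":[[0,0,0],[0,0,0],[0,0,0]],"dr":[[0,0,0.06],[0,0,0.12],[0,0,0.12]]}' | egrep "rot|contact"
python3 -c "
from h import *
s=r.sense();print(s['torque'].round(3))"; done
```

```text
tool_rot: [180.0, -0.1, -6.6]
contact_force: [-0.5, -0.2, 5.0]
[-0.043  0.098  0.033]
tool_rot: [180.0, -0.1, -3.1]
contact_force: [-0.3, -0.3, 5.4]
[-0.008  0.082  0.084]
tool_rot: [180.0, -0.1, 0.2]
contact_force: [-0.1, -1.5, 4.6]
[-0.207 -0.116 -0.34 ]
tool_rot: [-180.0, -0.1, 3.5]
contact_force: [-0.6, -0.2, 6.1]
[-0.275  0.029 -1.518]
```

The counter-clockwise turn stops about 10° from the housing's x (torque -1.5 Nm), so the cap loosens clockwise.

```bash
python3 -m pendant '{"claw":[1,1,1,1,1,1],"delta_pos":[[0,0,0],[0,0,0],[0,0,0],[0,0,0],[0,0,0],[0,0,0]],"dr":[[0,0,-0.15],[0,0,-0.3],[0,0,-0.45],[0,0,-0.6],[0,0,-0.75],[0,0,-0.75]]}' | egrep "pos|rot|contact|width"
python3 -c "
from h import *
s=r.sense();print(s['torque'].round(3))"
python3 -m pendant '{"claw":[1,1,1,1,1,1],"delta_pos":[[0,0,0],[0,0,0],[0,0,0],[0,0,0],[0,0,0],[0,0,0]],"dr":[[0,0,-0.15],[0,0,-0.3],[0,0,-0.45],[0,0,-0.6],[0,0,-0.75],[0,0,-0.75]]}' | egrep "pos|rot|contact|width"
python3 -c "
from h import *
s=r.sense();print(s['torque'].round(3))"
```

```text
position: [0.5216, -0.0321, 0.0759]
tool_rot: [-180.0, -0.1, -18.1]
contact_force: [-0.2, 0.2, 5.8]
grip_width: 0.0152
[-0.065  0.032 -0.038]
position: [0.5216, -0.0321, 0.0759]
tool_rot: [-180.0, -0.1, -39.6]
contact_force: [0.3, 0.4, 6.2]
grip_width: 0.0155
[-0.099  0.047 -0.045]
```

```bash
python3 -m pendant '{"claw":[1,1,1,1,1,1],"delta_pos":[[0,0,0],[0,0,0],[0,0,0],[0,0,0],[0,0,0],[0,0,0]],"dr":[[0,0,-0.15],[0,0,-0.3],[0,0,-0.45],[0,0,-0.6],[0,0,-0.75],[0,0,-0.75]]}' | egrep "pos|rot|contact|width"
python3 -m pendant '{"claw":[1,1,1,1,1],"delta_pos":[[0,0,0],[0,0,0],[0,0,0],[0,0,0],[0,0,0]],"dr":[[0,0,-0.12],[0,0,-0.25],[0,0,-0.36],[0,0,-0.44],[0,0,-0.44]]}' | egrep "pos|rot|contact|width"
python3 -c "
from h import *
s=r.sense();print(s['torque'].round(3),s['q'])"
for i in 1 2 3 ; do python3 -m pendant '{"claw":[1,1,1],"delta_pos":[[0,0,0],[0,0,0],[0,0,0]],"dr":[[0,0,-0.06],[0,0,-0.06],[0,0,-0.06]]}' | egrep "rot|contact"
python3 -c "
from h import *
s=r.sense();print(s['torque'].round(3))"; done
```

```text
position: [0.5216, -0.0321, 0.0759]
tool_rot: [-180.0, -0.1, -61.1]
contact_force: [0.6, -0.1, 5.8]
grip_width: 0.0154
position: [0.5216, -0.0322, 0.0759]
tool_rot: [-179.9, -0.0, -73.6]
contact_force: [-0.2, -0.9, 6.3]
grip_width: 0.0153
[-0.132  0.086 -0.087] [-1.65527309e+01  1.59331717e+01  1.06487850e+02 -7.12715526e-03
  5.75121383e+01  1.47019704e+02]
tool_rot: [-179.9, -0.0, -75.2]
contact_force: [0.8, 0.3, 5.5]
[-0.027  0.094 -0.089]
tool_rot: [-180.0, -0.0, -76.9]
contact_force: [-0.0, 0.6, 6.2]
[-0.073  0.183 -0.101]
tool_rot: [-180.0, -0.0, -78.6]
contact_force: [-1.1, 0.0, 7.1]
[-0.075  0.35   0.225]
```

Torque is just starting to rise at the far stop. I'll back off 3° and lift slowly while watching the force.

```bash
python3 -m pendant '{"claw":[1,1,1],"delta_pos":[[0,0,0],[0,0,0],[0,0,0]],"dr":[[0,0,0.1],[0,0,0.1],[0,0,0.1]]}' 60| egrep "rot|contact"
for i in 1 2 3; do python3 -m pendant '{"claw":[1,1,1],"delta_pos":[[0,0,0.025],[0,0,0.05],[0,0,0.05]],"dr":[[0,0,0],[0,0,0],[0,0,0]]}' | egrep "pos|contact"; done
```

```text
tool_rot: [-180.0, -0.0, -75.7]
contact_force: [-0.8, 0.6, 7.0]
position: [0.5206, -0.0318, 0.079]
contact_force: [0.8, 0.0, -1.6]
position: [0.521, -0.032, 0.0835]
contact_force: [0.9, -1.2, -2.2]
position: [0.5212, -0.032, 0.0877]
contact_force: [1.2, -0.2, -2.2]
```

The cap is past the 3 mm play and only its weight registers, so it's free. Lifting on.

```bash
python3 -m pendant '{"claw":[1,1,1,1,1,1],"delta_pos":[[0,0,0.06],[0,0,0.12],[0,0,0.18],[0,0,0.24],[0,0,0.3],[0,0,0.3]],"dr":[[0,0,0],[0,0,0],[0,0,0],[0,0,0],[0,0,0],[0,0,0]]}' | egrep "pos|contact"
python3 -m pendant '{"claw":[1,1,1,1,1,1],"delta_pos":[[0,0,0.15],[0,0,0.3],[0,0,0.45],[0,0,0.6],[0,0,0.7],[0,0,0.7]],"dr":[[0,0,0],[0,0,0],[0,0,0],[0,0,0],[0,0,0],[0,0,0]]}' | egrep "pos|contact"
python3 -m pendant '{"claw":[1,1,1,1,1,1,1,1,1],"delta_pos":[[0,0,0.15],[0,0,0.3],[0,0,0.45],[0,0,0.6],[0,0,0.7],[0,0,0.7],[0,0,0.7],[0,0,0.7],[0,0,0.7]],"dr":[[0,0,0],[0,0,0],[0,0,0],[0,0,0],[0,0,0],[0,0,0],[0,0,0],[0,0,0],[0,0,0]]}'
python3 - <<'E'
from h import *
crop(read_camera("scene"),240,130,150,150,4,"pics/g.png")
print(abs(r.sense()["joint_vel"]).max())
E
```

```text
position: [0.5219, -0.0322, 0.1127]
contact_force: [0.1, 1.5, -2.5]
position: [0.5226, -0.0324, 0.1702]
contact_force: [-0.3, -0.0, -1.7]
time: 14.85
position: [0.5205, -0.0318, 0.2224]
tool_rot: [179.9, 0.0, -75.7]
contact_force: [0.7, 0.1, -2.4]
grip_width: 0.0146
grasp_force: 58.7
0.10673978715415518
```

View pics/g.png

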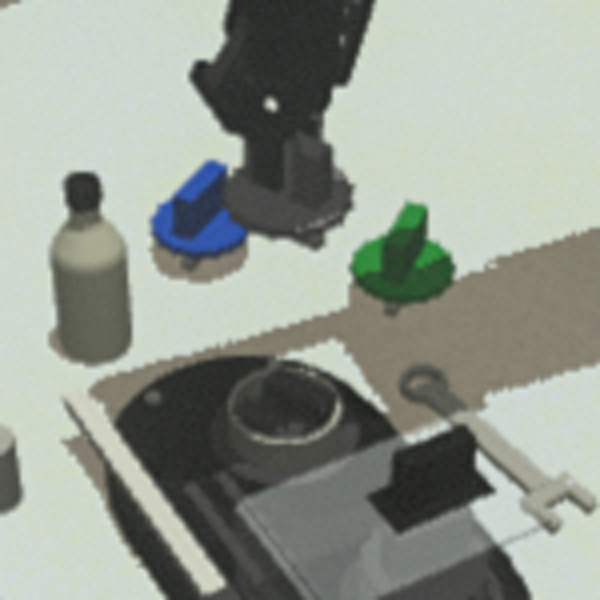

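The cap hangs upright in the gripper at about (290,200), the collar at (285,400) is empty, and the guard is still over the left cap. It has been lifted about 146 mm.

```bash
python3 -c "
from plant import r
print(r.job_done())"
```

```text
the job is handed in; nothing more can be done
None
```

The job is handed in: the guard is at its end stop over the left cap, and the right cap, which unscrewed clockwise, is held upright and still about 146 mm above its seat; the left cap and the other things were not touched.

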